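Lock the quarter-turn cam of a service hatch

ROBOT

A 7-joint arm with a two-finger parallel gripper is mounted at the origin on the work surface. World frame = base frame: x ahead of the robot, y to its left, z up, the work surface at z = 0. Lengths are in m, angles in rad, forces in N, time in s.
With the tool pointing down it reaches from about 0.4 to 0.875 m from the base axis. Payload 6.5 kg.
Tool frame: the origin (TCP) lies midway between the tips of the shut fingers; the grasp point (between the pads) lies 19 mm behind it; z points along the fingers, y is the direction in which the jaws open and shut (so a half turn about z gives the same grasp; the last joint's range is limited). The gripper opens to 88 mm and grips with 3 to 60 N. Pads are 18 mm wide; open, the fingers measure 123 mm over their backs; the gripper's body (75 mm by 187 mm) begins 45 mm behind the grasp point.
Start: joints at [1.042, 0.536, -0.004, 1.538, 0.003, 1.067, -0.071], TCP at [0.29, -0.582, 0.207] pointing down, gripper open.
Joint ranges: [-2.7, 2.7], [-0.37, 2.16], [-1.27, 1.26], [0.24, 2.4], [-1.31, 4.45], [0.19, 1.91], [-2.76, 2.76]. Speed limits (rad/s): [2.39, 2.39, 3.14, 3.14, 3.14, 3.14, 3.14].

INTERFACE

Orientations are given as a rotation vector (axis times angle).
In Python, from workcell import ctrl gives the robot as it stands.
- The arm moves only by the tool drive_tool, never from a script. Its argument "deltas" is a list of rows, each a list of 4 numbers: the shift along the world's x, y, z in cm, then the turn about the world's z in rad. A call has 1 to 20 rows; each row is the pose to reach, as a shift and turn from the pose commanded when the call began; what a row does not reach only later rows make up. A row lasts 1/12 s, in which the tool goes at most 41.7 mm and 7.16 degrees, less where a joint would pass 70% of its speed; a pose out of reach is approached as far as the arm can. A call with a gripper value outside its range is refused whole. "claw" is the finger opening in cm, from 0 to 8.81, set as the call begins (left out, the last holds). The fingers move at their own pace and stop on an object; "force" is the grip in N (left out, the last holds). Time passes only in rows, so rows that repeat a pose let the fingers close. It gives the time, the measured TCP pose, the force and the opening at its end, in the units of the state.
- ctrl.observe(): the state, without advancing time (a new reading comes with each control period).
- ctrl.get_image(name): name is "scene" or "top" or "wrist"; returns a dict with "image" (384x512x3 uint8, blue, green, red), "depth" (384x512 float32, m along the optical axis (not along the pixel's ray), 0 where there is no reading), "fov_y" (degrees; the focal length in pixels is half the picture's height over the tangent of half this angle, whatever the lens; pixels are square), "cx", "cy" (the principal point, pixels), "R" (3x3) and "t" (3): a world point X has camera coordinates R X + t. Camera axes: x right, y down, z forward; pixel columns grow to the right and rows downward; lengths in m; the calibration is good to about 2 mm. A picture is of the moment at which its call begins.
- ctrl.close_job(): hands the job in, once; it reports no verdict.
The state is a dict: "t": time; "joints": joint angles; "qd": joint speeds; "tau": joint torques, N m; "ee_pos": TCP position; "ee_rot": TCP orientation; "ft_force": force on the tool from outside, world axes, zero at the start; "wrist_torque": the same for the moment, N m; "opening": opening from 0.0 (shut) to 1.0 (fully open).
Only numpy, scipy, OpenCV 4.12 (cv2) and the standard library are available. Lean on these libraries where they do the work, as an engineer would, in place of code of your own. Each camera call takes 0.05 s, during which the arm holds its last target. There are 200 camera calls.

TASK

The blue service hatch is still unlocked. Take the red-handled blade key out of its grey stand, put its blade into the slot of the brass cam in the middle of the hatch and turn the cam clockwise (seen from above) until it seats fully at its stop, with only light force on the cam and the paint; then put the key back upright in its stand, fully down. Touch the hatch with nothing but the key, and leave the other things on the bench where they are.

Things in the scene. Friction and masses are not known exactly. Their poses are not given: they have to be found in the camera images.
- hatch: Blue painted hatch (180 x 140 mm) on a black carrier (190 x 150 mm), fixed to the bench, top face 60 mm above the bench; origin at the centre of the underside, x along the long side, z up. In its middle a square well, 64 x 64 mm, under a round aluminium bezel, holds the brass cam. Two red marks at the bezel show the locked direction of the slot (hatch y).
- well (a point): Centre of the well's mouth, level with the hatch's top face; turns with the hatch. The cam, a brass disc of 46 mm diameter with a vertical axis, has its top 2 mm below this point, but its axis is NOT exactly here: it sits up to 6 mm off along hatch x and up to 6 mm off along hatch y, differently each time, and does not yield sideways.
- cam (a joint): Cam angle, rad: 0 = slot along hatch x, growing clockwise from above; hard stop at pi/2 = seated (slot along hatch y). Starts at 0.05 to 0.35. Turning takes 0.06 N m; it stays where left. Slot: centred on the cam's axis, closed ends, 34 mm long, 5.6 wide, 7 deep. The cam is sprung: it yields downward from 2.4 N, plus 1.2 N per mm, and is hard after 5 mm.
- key: Blade key upright in the stand, about 120 g; origin at the middle of the blade's lower edge, z up the shank, x along the blade's width. Blade 18 mm wide (x), 4 thick (y), 16 high; shank 12 mm diameter; round collar 40 mm diameter at 57 to 62 mm; above it the red handle, 36 mm (x) by 22 mm (y), 62 to 114 mm. The same after a half turn about z.
- key_grip (a point): Middle of the red handle, 92 mm above the blade's lower edge, axes as the key's; grip it across its 22 mm thickness (key y). The key must bear on cam and hatch with less than 25 N in all (both edges of the blade added up: about 0.15 N m of turning).
- stand: Grey block, 110 x 80 x 64 mm, fixed to the bench; origin at the centre of its underside, z up.
- stand_hole (a point): Centre of the mouth of the stand's hole, on its top face 64 mm above the bench. The hole goes right through, 28 mm along stand x by 18 mm along stand y; the key's blade lies along stand x and its collar rests on the top face, so that the key's origin is 57 mm below this point.
- polish: white bottle, 60 mm diameter, 170 mm high, bystander
- spray: red can, 56 mm diameter, 160 mm high, bystander
- wax: black jar with yellow lid, 80 mm diameter, 50 mm high, bystander
- pad: orange polishing disc, 120 mm diameter, 26 mm high, bystander
- driver: screwdriver with yellow handle lying on the bench, bystander
- spanner: steel spanner lying on the bench, bystander
- tape: yellow ring, 100 mm diameter, 25 mm high, bystander
There are look-alikes about, which are no part of the job. Of the things that look like the hatch, the larger one is meant.

How it is judged:
On the way, in this order (a step that is already met when the one before it is completed fails the run):
1. the key is lifted out of its stand and carried away from it (horizontal distance between key and stand_hole above 0.08 m), for 0.1 s.
2. the cam is turned to its stop with the key in it (value of joint cam above 1.5 rad and contact force between key and hatch above 0.3 N), for 0.1 s.
At the end, for the whole second after the job is handed in: The cam stands at its stop (joint above 1.48 rad of pi/2), and the key rests upright (within 0.1 rad) in its stand, fully down (origin at least 53 mm below the mouth and within 8 mm of the hole's centre sideways), still (value of joint cam above 1.48 rad and horizontal distance between key and stand_hole below 0.008 m and z of key in the frame of stand_hole below -0.053 m and angle between key's own z axis and vertical below 0.1 rad and linear speed of key below 0.02 m/s); the robot touches nothing.
It fails at once if the key bears on the cam and hatch with more than 25 N in all (contact force between key and hatch above 25 N).
It fails at once if the gripper or arm touches the hatch (contact force between any of the fingers, the arm and hatch above 1 N).
It fails at once if a bystander is moved more than 30 mm (distance of any of polish, spray, wax, pad, driver, spanner, tape from where it was at the start of the episode above 0.03 m).
It also fails if it takes over 72 s, if anything falls off the work surface, if the arm or the gripper's body presses on something with over 40 N, if the wrist force passes 120 N, or if a joint passes its speed limit or range.

## Working session

There is one attempt and no reset: what is moved stays moved. The work goes in short steps, Python scripts to look and compute and a tool call to move; the robot and the scene stay as the last step left them, time stands still between calls to the robot, and variables do not carry over. Pictures are saved under pics/ and viewed, about 8 in all and at most 12, crops included, and the job is handed in when it is done.

Besides the shell and the picture viewer there is one more tool, called after "Call:" in YAML: its name, and indented under it one key for each argument. drive_tool: Moves the arm, as the interface text tells. Its arguments: {"type":"object","properties":{"deltas":{"type":"array"},"claw":{"type":"number"},"force":{"type":"number"}},"required":["deltas"]}

```bash
mkdir -p pics
cat > h.py <<'E'
import numpy as np, cv2
from workcell import ctrl
def shot(n):
    d=ctrl.get_image(n); d['f']=d['image'].shape[0]/2/np.tan(np.radians(d['fov_y'])/2); d['R']=np.array(d['R']); d['t']=np.array(d['t']); return d
def ray(d,u,v,z):
    c=-d['R'].T@d['t']; r=d['R'].T@np.array([(u-d['cx'])/d['f'],(v-d['cy'])/d['f'],1]); return c+r*(z-c[2])/r[2]
def proj(d,X):
    p=d['R']@np.array(X)+d['t']; return p[:2]/p[2]*d['f']+[d['cx'],d['cy']]
def cloud(d):
    Z=d['depth']; v,u=np.indices(Z.shape); P=np.stack([(u-d['cx'])/d['f']*Z,(v-d['cy'])/d['f']*Z,Z],-1); return (P-d['t'])@d['R']
E
python3 - <<'E'
from h import *
for n in ('scene','top'):
    d=shot(n); cv2.imwrite(f'pics/{n}0.png',d['image']); np.save(n+'0.npy',d,allow_pickle=True); print(n,d['f'],-d['R'].T@d['t'],d['R'])
print(ctrl.observe())
E
```

```text
scene 465.31400170933165 [1.32808206 0.27131062 1.15251747] [[-0.35361233  0.93538607 -0.00334953]
 [ 0.72699543  0.2725758  -0.63022224]
 [-0.58858811 -0.22528945 -0.77640756]]
top 370.31907902381727 [ 0.43276279 -0.03154985  1.12237145] [[-1.45076115e-02 -9.99894383e-01  8.67411472e-04]
 [-9.96697250e-01  1.43918916e-02 -7.99216236e-02]
 [ 7.99006988e-02 -2.02401850e-03 -9.96800773e-01]]
{'t': 0.1, 'joints': array([ 1.04178641,  0.5370778 , -0.00441526,  1.53875624,  0.00260243,
        1.06731489, -0.07119419]), 'qd': array([-9.51457430e-04, -1.90235439e-03,  5.54391723e-04, -2.49356672e-03,
        7.90787466e-04,  8.99924023e-05,  1.66949165e-03]), 'tau': array([ 2.07768346e-03, -5.72088611e+01,  9.93734859e-01, -2.52235043e+01,
       -5.61567780e-02,  1.34812522e-02,  4.57112014e-05]), 'ee_pos': array([ 0.28990447, -0.58109718,  0.20574217]), 'ee_rot': array([-3.05639746e+00, -7.20260699e-01,  7.53394211e-04]), 'ft_force': array([-0.40947567,  0.53837819, -0.00463621]), 'wrist_torque': array([-0.03444214,  0.02942873, -0.00716792]), 'opening': 1.0008458019546245}
```

View pics/top0.png

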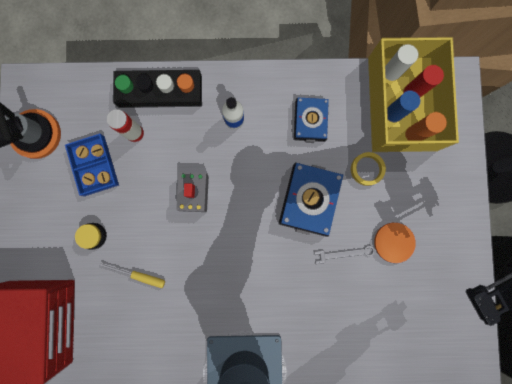

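View pics/scene0.png

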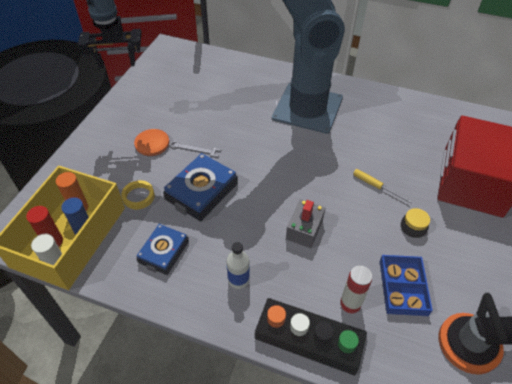

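The top view shows the large hatch at about (312,200), its small look-alike at (312,120), and the stand with the red key at (190,190). I'll measure these using depth and colour.

Run:
```python
from h import *
for n,boxes in (('top',dict(h=(270,240,155,245),s=(170,212,160,215))),('scene',dict(h=(160,240,150,220),s=(280,330,195,250)))):
    d=np.load(n+'0.npy',allow_pickle=True).item(); P=cloud(d); hsv=cv2.cvtColor(d['image'],cv2.COLOR_BGR2HSV)
    V,U=np.indices(d['depth'].shape)
    for k,(a,b,c,e) in (('h',(270,350,155,245) if n=='top' else (155,245,145,225)),('s',boxes['s'])):
        m=(U>a)&(U<b)&(V>c)&(V<e)&(d['depth']>0)
        z=P[...,2]
        if k=='h': q=m&(abs(z-.06)<.008)
        else: q=m&(abs(z-.064)<.006)
        X=P[q][:,:2].astype(np.float32); r=cv2.minAreaRect(X); print(n,k,len(X),r,'zmed',np.median(z[q]))
        if k=='s':
            q=m&((hsv[...,0]<10)|(hsv[...,0]>170))&(hsv[...,1]>150)&(z>.112); X=P[q]; print(' handle top',X.shape,X.mean(0),cv2.minAreaRect(X[:,:2].astype(np.float32)))
    if n=='top': 
        cv2.imwrite('pics/c.png',np.hstack([cv2.resize(d['image'][155:245,268:358],(400,400),interpolation=2),cv2.resize(d['image'][145:235,145:235],(400,400),interpolation=2)]))
```

```text
top h 2843 ((0.5038832426071167, -0.20517325401306152), (0.14101269841194153, 0.18044087290763855), 74.6945571899414) zmed 0.060506908682175224
top s 875 ((0.5287642478942871, 0.14361070096492767), (0.08085959404706955, 0.11049628257751465), 87.17922973632812) zmed 0.0647271867245657
 handle top (107, 3) [0.52826618 0.14232521 0.12087427] ((0.5276287198066711, 0.14249329268932343), (0.021508652716875076, 0.033367812633514404), 89.79815673828125)
scene h 2011 ((0.5081143975257874, -0.2040771096944809), (0.14369237422943115, 0.18590843677520752), 75.27532958984375) zmed 0.0595223376497684
scene s 682 ((0.5345221161842346, 0.1438508927822113), (0.0805218517780304, 0.11482072621583939), 87.16069030761719) zmed 0.06384824134642882
 handle top (73, 3) [0.53607959 0.14526294 0.11997629] ((0.5347638130187988, 0.14512644708156586), (0.033927448093891144, 0.019857725128531456), 1.573142409324646)
```

View pics/c.png

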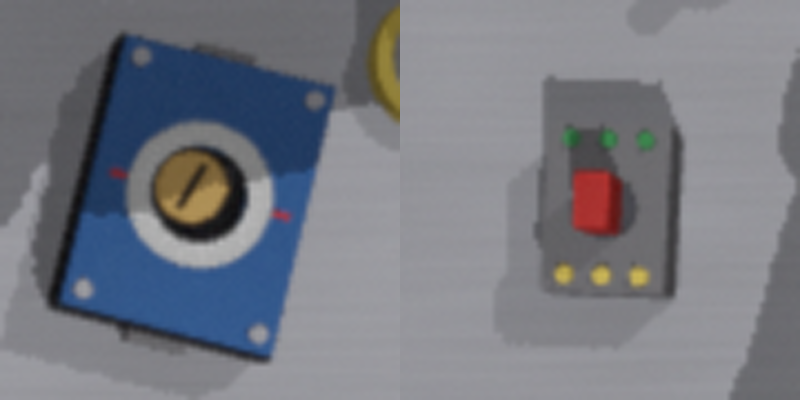

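Call:
drive_tool:
  deltas:
    - [0,0,4,0]
    - [2,5,7,0.12]
    - [4,9,7,0.24]
    - [5,13,7,0.36]
    - [6.5,17,7,0.48]
    - [8,21,7,0.6]
    - [9,25,7,0.72]
    - [10,29,7,0.84]
    - [11,33,7,0.96]
    - [12,37,7,1.08]
    - [13.5,41,7,1.2]
    - [15,45,7,1.32]
    - [16,49,7,1.44]
    - [17.5,53,7,1.56]
    - [19,57,7,1.68]
    - [20,61,7,1.8]
    - [21.5,65,7,1.92]
    - [23,69,7,2.04]
    - [24,72.6,7,2.16]
    - [24,72.6,7,2.28]
  claw: 6
  force: 20

```text
t: 1.77
ee_pos: [0.5302, 0.1499, 0.2765]
ee_rot: [-0.606, -3.082, -0.005]
ft_force: [-0.4, 1.3, -0.2]
opening: 0.681
```

Call:
drive_tool:
  deltas:
    - [0,0,0,0.1]
    - [0,0,0,0.2]
    - [0,0,0,0.3]
    - [0,0,0,0.35]
    - [0,0,0,0.35]
    - [0,0,0,0.35]

```text
t: 2.27
ee_pos: [0.53, 0.1442, 0.2762]
ee_rot: [-0.08, -3.14, 0.0]
ft_force: [-0.3, -0.3, 0.6]
opening: 0.678
```

```bash
cat >> h.py <<'E'
from scipy.spatial.transform import Rotation as Ro
def st():
    o=ctrl.observe(); R=Ro.from_rotvec(o['ee_rot']).as_matrix(); a=np.degrees(np.arctan2(R[1,1],R[0,1]))
    print('t',o['t'],'pos',o['ee_pos'].round(4),'yang',a.round(2),'tilt',R[:,2].round(3),'F',o['ft_force'].round(2),'M',o['wrist_torque'].round(3),'op',round(o['opening']*88.1,1),'q',o['joints'].round(2)); return o
E
python3 - <<'E'
from h import *
st(); d=shot('wrist'); cv2.imwrite('pics/w1.png',d['image']); np.save('w1.npy',d,allow_pickle=True); print(-d['R'].T@d['t'],d['R'].round(3))
E
```

```text
t 2.2667 pos [0.53   0.1442 0.2762] yang 87.09 tilt [-0.001 -0.    -1.   ] F [-0.33 -0.34  0.62] M [ 0.06  -0.118 -0.037] op 59.7 q [ 0.28  0.41 -0.82  1.69  0.32  1.18  0.9 ]
[0.46283363 0.14709006 0.45436684] [[ 0.051  0.999 -0.002]
 [ 0.963 -0.049  0.264]
 [ 0.264 -0.015 -0.964]]
```

View pics/w1.png

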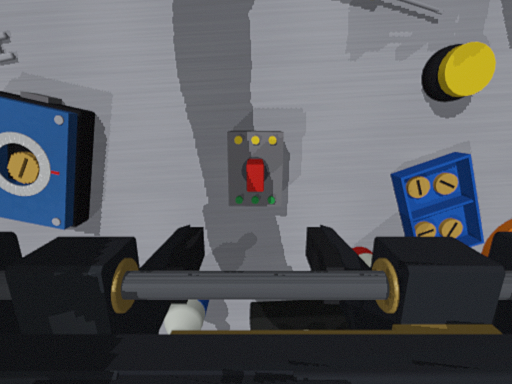

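The wrist view shows the red handle at about (256,175) in the stand, with part of the large hatch at left and its cam at about (22,168).

Run:
```python
from h import *
d=np.load('w1.npy',allow_pickle=True).item(); P=cloud(d); hsv=cv2.cvtColor(d['image'],cv2.COLOR_BGR2HSV); V,U=np.indices(d['depth'].shape); z=P[...,2]
m=(U>215)&(U<300)&(V>120)&(V<215)
q=m&(abs(z-.064)<.006); print(cv2.minAreaRect(P[q][:,:2].astype(np.float32)),np.median(z[q]))
q=m&((hsv[...,0]<10)|(hsv[...,0]>170))&(hsv[...,1]>150); print(np.percentile(z[q],[2,50,98]))
q&=z>.115; X=P[q]; print(X.mean(0),cv2.minAreaRect(X[:,:2].astype(np.float32)),q.sum())
print('med depth red edges',np.percentile(X[:,:2],[1,99],axis=0))
```

```text
((0.5321061015129089, 0.14275163412094116), (0.08021914958953857, 0.11015141010284424), 86.90263366699219) 0.06411225925957979
[0.07439343 0.120796   0.12244741]
[0.53021373 0.14330315 0.1243604 ] ((0.5058320164680481, 0.143894761800766), (0.021407291293144226, 0.0861891657114029), 87.5948257446289) 480
med depth red edges [[0.50291253 0.13257277]
 [0.54870253 0.15389151]]
```

Call:
drive_tool:
  deltas:
    - [0.1,-0.08,-3,0]
    - [0.1,-0.08,-6,0]
    - [0.1,-0.08,-9,0]
    - [0.1,-0.08,-12,0]
    - [0.1,-0.08,-15,0]
    - [0.1,-0.08,-17.5,0]
    - [0.1,-0.08,-19,0]
    - [0.1,-0.08,-19.6,0]
    - [0.1,-0.08,-19.6,0]
    - [0.1,-0.08,-19.6,0]

```text
t: 3.15
ee_pos: [0.5316, 0.1439, 0.0812]
ee_rot: [0.077, 3.14, 0.0]
ft_force: [0.5, -0.0, -0.1]
opening: 0.68
```

Call:
drive_tool:
  deltas:
    - [0,0,0,0]
    - [0,0,0,0]
    - [0,0,0,0]
    - [0,0,0,0]
    - [0,0,0,0]
    - [0,0,0,0]
    - [0,0,0,0]
    - [0,0,0,0]
  claw: 1
  force: 25

```text
t: 3.82
ee_pos: [0.5313, 0.1437, 0.0807]
ee_rot: [0.077, 3.14, 0.0]
ft_force: [0.6, -0.7, 2.1]
opening: 0.245
```

```bash
python3 -c "
from h import *
st()"
```

```text
t 3.8167 pos [0.5313 0.1437 0.0807] yang 87.21 tilt [ 0.  0. -1.] F [ 0.56 -0.74  2.07] M [ 0.057 -0.177  0.051] op 21.6 q [ 0.17  0.65 -0.68  1.87  0.54  0.82  0.72]
```

Call:
drive_tool:
  deltas:
    - [0,0,1,0]
    - [0,0,3,0]
    - [0,0,6,0]
    - [0,0,9,0]
    - [0,0,12,0]
    - [0,-2,12,-0.05]
    - [0,-5,12,-0.12]
    - [-0.5,-8,12,-0.2]
    - [-1,-11,12,-0.3]
    - [-1.5,-14,12,-0.4]
    - [-2,-17,12,-0.49]
    - [-2.5,-20,12,-0.49]
    - [-2.5,-23,12,-0.49]
    - [-2.5,-25,12,-0.49]
    - [-2.5,-25,12,-0.49]
    - [-2.5,-25,12,-0.49]
    - [-2.5,-25,12,-0.49]

```text
t: 5.23
ee_pos: [0.5062, -0.1052, 0.2008]
ee_rot: [-0.834, -3.029, -0.001]
ft_force: [0.5, 0.3, -2.3]
opening: 0.247
```

Run:
```python
from h import *
st(); d=shot('wrist'); cv2.imwrite('pics/w2.png',d['image']); np.save('w2.npy',d,allow_pickle=True); print(d['f'],-d['R'].T@d['t'])
d=shot('top'); np.save('top2.npy',d,allow_pickle=True)
```

```text
t 5.2333 pos [ 0.5062 -0.1052  0.2008] yang 59.2 tilt [ 0.     0.001 -1.   ] F [ 0.52  0.31 -2.3 ] M [ 0.043 -0.145 -0.038] op 21.8 q [ 0.63  0.39 -0.64  1.86  0.28  0.98  0.9 ]
269.39716780631807 [ 0.44837936 -0.07097368  0.37898007]
```

View pics/w2.png

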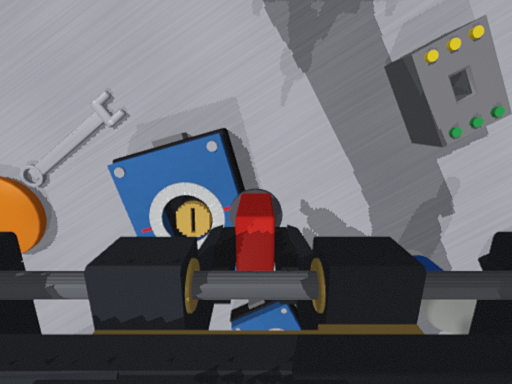

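The wrist view shows the brass cam at about (193,218), with its slot nearly along the image vertical. The empty stand hole is at (460,86) and the held key at (255,230).

```bash
cat > cam.py <<'E'
from h import *
def cam(d,u0,v0,r=30):
    hsv=cv2.cvtColor(d['image'],cv2.COLOR_BGR2HSV); V,U=np.indices(hsv.shape[:2]); near=np.hypot(U-u0,V-v0)<r
    m=((hsv[...,0]>12)&(hsv[...,0]<32)&(hsv[...,1]>90)&(hsv[...,2]>50)&near).astype(np.uint8)
    n,l,s,_=cv2.connectedComponentsWithStats(m); k=1+np.argmax(s[1:,4]); m=(l==k).astype(np.uint8)
    cs,_=cv2.findContours(m,cv2.RETR_EXTERNAL,cv2.CHAIN_APPROX_NONE); h=cv2.convexHull(max(cs,key=cv2.contourArea))
    W=np.array([ray(d,u,v,.058)[:2] for u,v in h[:,0]],np.float32)
    (c,R)=cv2.minEnclosingCircle(W); E=cv2.fitEllipse(W)
    fill=np.zeros_like(m); cv2.fillConvexPoly(fill,h,1); fill=cv2.erode(fill,np.ones((3,3),np.uint8),iterations=2)
    g=hsv[...,2]; med=np.median(g[m>0]); s=(fill>0)&(g<.55*med)
    v,u=np.nonzero(s); S=np.array([ray(d,a,b,.058)[:2] for a,b in zip(u,v)],np.float32)
    C=np.cov(S.T); w,vec=np.linalg.eigh(C); a=np.degrees(np.arctan2(vec[1,1],vec[0,1]))
    print('cam circle',np.round(c,4),round(R,4),'ellipse',np.round(E[0],4),np.round(E[1],4),'slot',S.mean(0).round(4),len(S),'ang',round((a+180)%180-180,1),'rect',cv2.minAreaRect(S))
E
python3 - <<'E'
from cam import *
d=np.load('w2.npy',allow_pickle=True).item(); cam(d,193,218)
t=np.load('top2.npy',allow_pickle=True).item(); cam(np.load('top0.npy',allow_pickle=True).item(),312,198,14)
V,U=np.indices((384,512))
g=cv2.cvtColor(d['image'],cv2.COLOR_BGR2GRAY); q=(abs(U-460)<16)&(abs(V-85)<18)&(g<75); print(q.sum())
n,l,s,c=cv2.connectedComponentsWithStats(q.astype(np.uint8)); k=1+np.argmax(s[1:,4]); v,u=np.nonzero(l==k)
print('hole',cv2.minAreaRect(np.array([ray(d,a,b,.064)[:2] for a,b in zip(u,v)],np.float32)))
P=cloud(d);z=P[...,2];q=(U>380)&(V<150)&(abs(z-.064)<.005);print('stand',cv2.minAreaRect(P[q][:,:2].astype(np.float32)))
g=t['image']; hsv=cv2.cvtColor(g,cv2.COLOR_BGR2HSV)
cv2.imwrite('pics/c2.png',np.hstack([cv2.resize(d['image'][180:255,150:230],(400,375),interpolation=2),cv2.resize(d['image'][180:300,215:295],(250,375),interpolation=2)]))
E
```

```text
cam circle [ 0.5106 -0.1997] 0.0258 ellipse [ 0.5108 -0.2   ] [0.0471 0.0514] slot [ 0.5105 -0.1999] 82 ang -32.4 rect ((0.5113053917884827, -0.2007616013288498), (0.003790962276980281, 0.03115025907754898), 55.73784637451172)
cam circle [ 0.5092 -0.2008] 0.0248 ellipse [ 0.5087 -0.2011] [0.0473 0.0492] slot [ 0.5125 -0.2026] 9 ang -32.2 rect ((0.5121141672134399, -0.2022806704044342), (0.002387622371315956, 0.023370983079075813), 55.05949401855469)
377
hole ((0.5297732353210449, 0.14060595631599426), (0.01709207147359848, 0.026402443647384644), 86.52006530761719)
stand ((0.5320669412612915, 0.14274871349334717), (0.08220845460891724, 0.1105954572558403), 86.79859161376953)
```

View pics/c2.png

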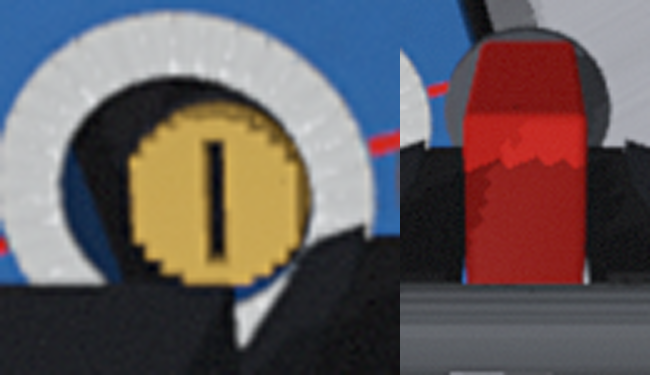

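Call:
drive_tool:
  deltas:
    - [1,0,0,-0.12]
    - [2,0,0,-0.24]
    - [3,-0.5,0,-0.36]
    - [4,-1,0,-0.48]
    - [5,-2,0,-0.6]
    - [6,-3,0,-0.72]
    - [7,-4,0,-0.84]
    - [8,-5,0,-0.96]
    - [9,-6,0,-1.08]
    - [9.5,-6.5,0,-1.2]
    - [9.5,-6.5,0,-1.29]
    - [9.5,-6.5,0,-1.29]
    - [9.5,-6.5,0,-1.29]
    - [9.5,-6.5,0,-1.29]
    - [9.5,-6.5,0,-1.29]

```text
t: 6.58
ee_pos: [0.6011, -0.1707, 0.2005]
ee_rot: [-2.486, -1.921, -0.0]
ft_force: [-0.3, 0.8, -1.0]
opening: 0.244
```

Run:
```python
from cam import *
st(); e=shot('wrist'); np.save('w3.npy',e,allow_pickle=True)
d=np.load('w2.npy',allow_pickle=True).item()
p=proj(e,[.5105,-.2003,.058]); print(p); cam(d,193,218); cam(e,*p,32)
P=ray(d,254.7,216.8,.241); print('handle edge mid',P)
u,v=p.astype(int); cv2.imwrite('pics/c3.png',np.hstack([cv2.resize(e['image'][v-38:v+37,u-40:u+40],(400,375),interpolation=2),cv2.resize(e['image'],(500,375))]))
```

```text
t 6.5833 pos [ 0.6011 -0.1707  0.2005] yang -14.62 tilt [-0.  0. -1.] F [-0.29  0.83 -0.99] M [ 0.003 -0.039 -0.011] op 21.5 q [ 0.43  0.52 -0.31  1.6   0.18  1.05 -0.19]
[190.8492794  218.33504675]
cam circle [ 0.5106 -0.1997] 0.0258 ellipse [ 0.5108 -0.2   ] [0.0471 0.0514] slot [ 0.5105 -0.1999] 82 ang -32.4 rect ((0.5113053917884827, -0.2007616013288498), (0.003790962276980281, 0.03115025907754898), 55.73784637451172)
cam circle [ 0.5115 -0.2006] 0.0247 ellipse [ 0.5115 -0.2009] [0.0477 0.0481] slot [ 0.512  -0.2006] 72 ang -33.1 rect ((0.5120844841003418, -0.20063994824886322), (0.0036764980759471655, 0.03193357586860657), 57.071876525878906)
handle edge mid [ 0.49138642 -0.09681383  0.241     ]
```

View pics/c3.png

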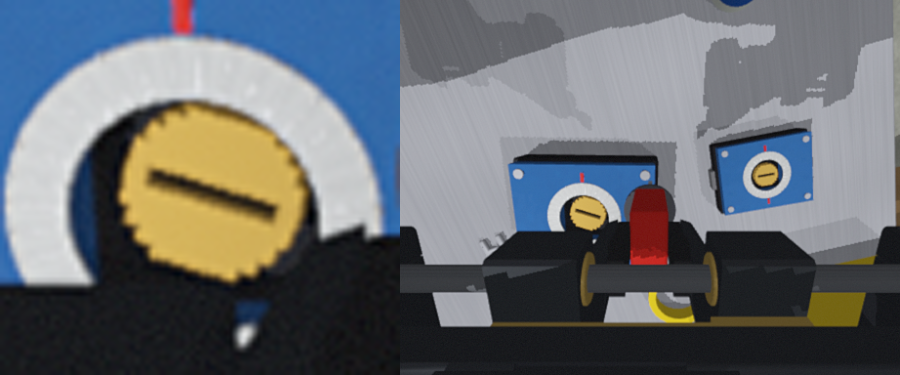

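Call:
drive_tool:
  deltas:
    - [-1,0,0,0.12]
    - [-2,-0.3,0,0.24]
    - [-3,-0.6,0,0.36]
    - [-4,-1,0,0.48]
    - [-5,-1.4,0,0.6]
    - [-6,-1.8,0,0.72]
    - [-7,-2.2,0,0.84]
    - [-8,-2.6,0,0.96]
    - [-8.6,-3.0,0,1.08]
    - [-9,-3.05,-1,1.2]
    - [-9,-3.05,-3,1.253]
    - [-9,-3.05,-4.5,1.253]
    - [-9,-3.05,-5.5,1.253]
    - [-9,-3.05,-5.5,1.253]
    - [-9,-3.05,-5.5,1.253]
    - [-9,-3.05,-5.5,1.253]

```text
t: 7.97
ee_pos: [0.5119, -0.2019, 0.1464]
ee_rot: [0.891, 3.011, -0.0]
ft_force: [0.1, 0.2, -0.8]
opening: 0.242
```

```bash
python3 -c "
from h import *
st()"
```

```text
t 7.9667 pos [ 0.5119 -0.2019  0.1464] yang 57.03 tilt [ 0.001 -0.    -1.   ] F [ 0.1   0.18 -0.8 ] M [-0.043 -0.155 -0.042] op 21.3 q [ 0.73  0.51 -0.57  1.83  0.34  0.9   1.  ]
```

Call:
drive_tool:
  deltas:
    - [-0.07,0.07,-0.5,0]
    - [-0.07,0.07,-1.0,0]
    - [-0.07,0.07,-1.2,0]
    - [-0.07,0.07,-1.4,0]
    - [-0.07,0.07,-1.5,0]
    - [-0.07,0.07,-1.6,0]
    - [-0.07,0.07,-1.6,0]
    - [-0.07,0.07,-1.6,0]

```text
t: 8.63
ee_pos: [0.5106, -0.2012, 0.1296]
ee_rot: [0.892, 3.012, 0.0]
ft_force: [0.1, -0.2, -1.2]
opening: 0.245
```

```bash
python3 -c "
from h import *
st()"
```

```text
t 8.6333 pos [ 0.5106 -0.2012  0.1296] yang 57.02 tilt [ 0. -0. -1.] F [ 0.14 -0.2  -1.16] M [ 0.036 -0.145 -0.016] op 21.5 q [ 0.72  0.53 -0.56  1.85  0.36  0.87  0.98]
```

Call:
drive_tool:
  deltas:
    - [0,0,-0.05,0]
    - [0,0,-0.1,0]
    - [0,0,-0.15,0]
    - [0,0,-0.2,0]
    - [0,0,-0.2,0]
    - [0,0,-0.2,0]

```text
t: 9.13
ee_pos: [0.5105, -0.2012, 0.1275]
ee_rot: [-0.892, -3.012, -0.0]
ft_force: [0.3, -0.0, -1.4]
opening: 0.247
```

```bash
python3 -c "
from h import *
st()"
```

```text
t 9.1333 pos [ 0.5105 -0.2012  0.1275] yang 57.01 tilt [-0.  0. -1.] F [ 0.34 -0.   -1.38] M [ 0.057 -0.15  -0.047] op 21.8 q [ 0.72  0.53 -0.56  1.85  0.36  0.86  0.98]
```

Call:
drive_tool:
  deltas:
    - [0,0,-0.05,0]
    - [0,0,-0.1,0]
    - [0,0,-0.13,0]
    - [0,0,-0.13,0]
    - [0,0,-0.13,0]

```text
t: 9.55
ee_pos: [0.5105, -0.2012, 0.1262]
ee_rot: [-0.892, -3.012, 0.0]
ft_force: [-0.2, 0.7, -1.0]
opening: 0.245
```

Call:
drive_tool:
  deltas:
    - [0,0,0,-0.03]
    - [0,0,0,-0.06]
    - [0,0,0,-0.09]
    - [0,0,0,-0.12]
    - [0,0,0,-0.15]
    - [0,0,0,-0.15]
    - [0,0,0,-0.15]

```text
t: 10.13
ee_pos: [0.5106, -0.2011, 0.1262]
ee_rot: [1.113, 2.938, 0.0]
ft_force: [0.6, -0.3, -0.7]
opening: 0.246
```

```bash
python3 -c "
from h import *
st()"
```

```text
t 10.1333 pos [ 0.5106 -0.2011  0.1262] yang 48.48 tilt [ 0. -0. -1.] F [ 0.62 -0.32 -0.72] M [ 0.132 -0.243  0.025] op 21.7 q [ 0.69  0.52 -0.52  1.85  0.34  0.85  0.85]
```

Call:
drive_tool:
  deltas:
    - [0,0,0,-0.04]
    - [0,0,0,-0.08]
    - [0,0,0,-0.12]
    - [0,0,0,-0.16]
    - [0,0,0,-0.2]
    - [0,0,0,-0.24]
    - [0,0,0,-0.28]
    - [0,0,0,-0.3]
    - [0,0,0,-0.3]

```text
t: 10.88
ee_pos: [0.5105, -0.2011, 0.1262]
ee_rot: [1.541, 2.738, 0.0]
ft_force: [-0.1, -0.4, -1.6]
opening: 0.242
```

Run:
```python
from cam import *
st(); e=shot('top'); cam(e,312,198,14)
e=shot('wrist'); cv2.imwrite('pics/w4.png',e['image'])
```

```text
t 10.8833 pos [ 0.5105 -0.2011  0.1262] yang 31.25 tilt [ 0.  0. -1.] F [-0.07 -0.42 -1.62] M [ 0.168 -0.163  0.083] op 21.3 q [ 0.64  0.51 -0.45  1.86  0.29  0.84  0.59]
cam circle [ 0.5052 -0.196 ] 0.0225 ellipse [ 0.5029 -0.1942] [0.0308 0.0442] slot [ 0.5024 -0.1916] 2 ang -90.8 rect ((0.5023703575134277, -0.19159168004989624), (0.0028812768869102, 0.0), -90.82852935791016)
```

View pics/w4.png

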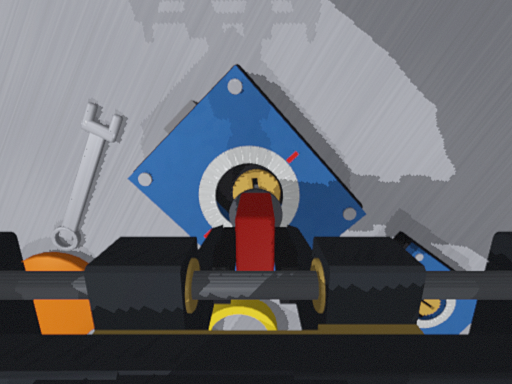

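The wrist view shows the slot end at (256,182) standing in line with the key, so the cam is turning along with it. I'll carry on to near the stop.

Call:
drive_tool:
  deltas:
    - [0,0,0,-0.05]
    - [0,0,0,-0.1]
    - [0,0,0,-0.15]
    - [0,0,0,-0.2]
    - [0,0,0,-0.25]
    - [0,0,0,-0.3]
    - [0,0,0,-0.35]
    - [0,0,0,-0.4]
    - [0,0,0,-0.45]
    - [0,0,0,-0.5]
    - [0,0,0,-0.55]
    - [0,0,0,-0.6]
    - [0,0,0,-0.65]
    - [0,0,0,-0.7]
    - [0,0,0,-0.74]
    - [0,0,0,-0.74]
    - [0,0,0,-0.74]

```text
t: 12.4
ee_pos: [0.5103, -0.201, 0.1262]
ee_rot: [-2.425, -1.997, 0.0]
ft_force: [-0.6, 1.6, -0.2]
opening: 0.247
```

```bash
python3 -c "
from h import *
st()"
```

```text
t 12.4 pos [ 0.5103 -0.201   0.1262] yang -11.05 tilt [-0.  0. -1.] F [-0.57  1.61 -0.16] M [0.356 0.109 0.026] op 21.7 q [ 0.51  0.49 -0.28  1.86  0.18  0.82 -0.05]
```

Call:
drive_tool:
  deltas:
    - [0,0,0,-0.015]
    - [0,0,0,-0.03]
    - [0,0,0,-0.045]
    - [0,0,0,-0.06]
    - [0,0,0,-0.06]

```text
t: 12.82
ee_pos: [0.5104, -0.2011, 0.1262]
ee_rot: [-2.487, -1.92, 0.0]
ft_force: [-1.7, 1.8, -1.1]
opening: 0.245
```

```bash
python3 -c "
from h import *
st()"
```

```text
t 12.8167 pos [ 0.5104 -0.2011  0.1262] yang -14.66 tilt [-0.  0. -1.] F [-1.73  1.84 -1.07] M [0.389 0.204 0.071] op 21.6 q [ 0.5   0.48 -0.26  1.86  0.17  0.81 -0.11]
```

Call:
drive_tool:
  deltas:
    - [-0.03,0.01,0,-0.01]
    - [-0.03,0.01,0,-0.02]
    - [-0.03,0.01,0,-0.03]
    - [-0.03,0.01,0,-0.03]

```text
t: 13.15
ee_pos: [0.5102, -0.2011, 0.1262]
ee_rot: [2.515, 1.883, 0.0]
ft_force: [0.2, 1.2, -0.8]
opening: 0.245
```

```bash
python3 -c "
from h import *
st()"
```

```text
t 13.15 pos [ 0.5102 -0.2011  0.1262] yang -16.37 tilt [ 0. -0. -1.] F [ 0.16  1.24 -0.8 ] M [0.433 0.14  0.088] op 21.6 q [ 0.49  0.48 -0.25  1.86  0.16  0.81 -0.13]
```

Call:
drive_tool:
  deltas:
    - [0,0,0,-0.01]
    - [0,0,0,-0.02]
    - [0,0,0,-0.03]
    - [0,0,0,-0.03]

```text
t: 13.48
ee_pos: [0.5102, -0.2011, 0.1262]
ee_rot: [-2.543, -1.845, 0.0]
ft_force: [-1.6, 1.5, -1.1]
opening: 0.245
```

```bash
python3 -c "
from h import *
st()"
```

```text
t 13.4833 pos [ 0.5102 -0.2011  0.1262] yang -18.09 tilt [-0.  0. -1.] F [-1.57  1.48 -1.12] M [0.446 0.081 0.107] op 21.6 q [ 0.49  0.48 -0.25  1.87  0.16  0.81 -0.16]
```

```bash
cat >> h.py <<'E'
def avg(n=6):
    F=[];M=[]
    for i in range(n):
        d=ctrl.get_image('wrist'); o=ctrl.observe(); F.append(o['ft_force']); M.append(o['wrist_torque'])
    st(); print('avgF',np.mean(F,0).round(2),'avgM',np.mean(M,0).round(3),'sd',np.std(M,0).round(3))
E
python3 - <<'E'
from h import *
avg()
e=shot('wrist'); cv2.imwrite('pics/c5.png',cv2.resize(e['image'][130:250,190:320],(650,600),interpolation=2))
E
```

```text
t 13.7833 pos [ 0.5102 -0.2011  0.1262] yang -18.04 tilt [ 0.  0. -1.] F [-0.59  1.98 -0.91] M [0.453 0.074 0.054] op 21.7 q [ 0.49  0.48 -0.25  1.87  0.16  0.81 -0.16]
avgF [-0.47  1.61 -1.04] avgM [0.418 0.118 0.061] sd [0.047 0.032 0.026]
```

View pics/c5.png

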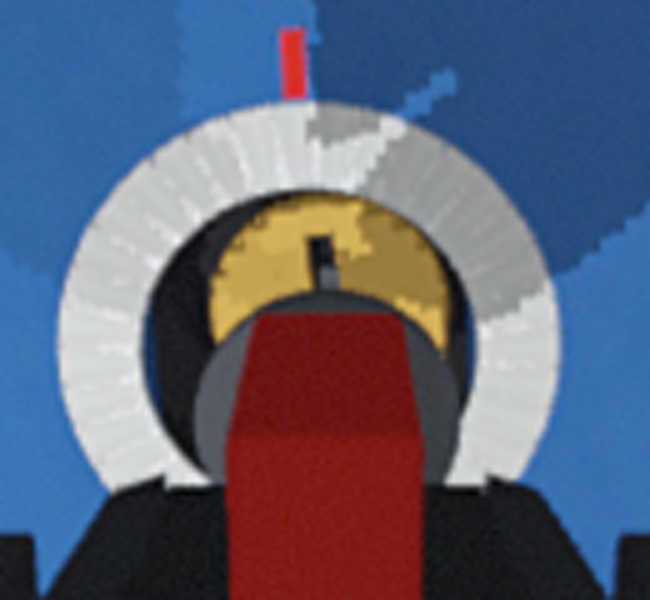

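The slot end at about (320,262) in the crop is nearly parallel to the red mark. I'll go on in small steps until the torque rises clearly.

Call:
drive_tool:
  deltas:
    - [0,0.02,0,-0.01]
    - [0,0.02,0,-0.02]
    - [0,0.02,0,-0.03]
    - [0,0.02,0,-0.03]

```text
t: 14.17
ee_pos: [0.5102, -0.2009, 0.1262]
ee_rot: [2.57, 1.806, -0.0]
ft_force: [-0.0, 1.9, -1.1]
opening: 0.247
```

```bash
python3 -c "
from h import *
avg()"
```

```text
t 14.4667 pos [ 0.5102 -0.2009  0.1262] yang -19.76 tilt [ 0. -0. -1.] F [-0.28  1.69 -0.93] M [0.417 0.133 0.081] op 21.4 q [ 0.48  0.48 -0.24  1.87  0.15  0.81 -0.18]
avgF [-0.46  1.46 -1.03] avgM [0.409 0.095 0.057] sd [0.02  0.026 0.041]
```

Call:
drive_tool:
  deltas:
    - [0,0.02,0,-0.01]
    - [0,0.02,0,-0.02]
    - [0,0.02,0,-0.02]

```text
t: 14.72
ee_pos: [0.5102, -0.2008, 0.1262]
ee_rot: [2.588, 1.78, -0.0]
ft_force: [-0.9, 2.2, -1.7]
opening: 0.247
```

```bash
python3 -c "
from h import *
avg()"
```

```text
t 15.0167 pos [ 0.5102 -0.2007  0.1262] yang -20.91 tilt [ 0. -0. -1.] F [-0.83  1.66 -1.25] M [0.385 0.072 0.074] op 21.2 q [ 0.48  0.48 -0.24  1.87  0.15  0.81 -0.2 ]
avgF [-0.69  1.1  -1.38] avgM [0.361 0.097 0.067] sd [0.032 0.036 0.013]
```

Call:
drive_tool:
  deltas:
    - [0,0,0,-0.01]
    - [0,0,0,-0.02]
    - [0,0,0,-0.02]

```text
t: 15.27
ee_pos: [0.5102, -0.2007, 0.1262]
ee_rot: [2.606, 1.754, -0.0]
ft_force: [-0.7, -0.1, -2.0]
opening: 0.245
```

```bash
python3 -c "
from h import *
avg()"
```

```text
t 15.5667 pos [ 0.5102 -0.2007  0.1262] yang -22.06 tilt [ 0. -0. -1.] F [ 0.04  2.14 -1.35] M [0.33  0.097 0.096] op 21.7 q [ 0.47  0.48 -0.23  1.87  0.15  0.81 -0.22]
avgF [-0.39  1.3  -1.5 ] avgM [0.351 0.104 0.073] sd [0.014 0.029 0.025]
```

Call:
drive_tool:
  deltas:
    - [0,0,0,-0.01]
    - [0,0,0,-0.02]
    - [0,0,0,-0.02]

```text
t: 15.82
ee_pos: [0.5102, -0.2007, 0.1262]
ee_rot: [-2.624, -1.728, 0.0]
ft_force: [-0.5, 0.8, -1.4]
opening: 0.247
```

```bash
python3 -c "
from h import *
avg()"
```

```text
t 16.1167 pos [ 0.5102 -0.2007  0.1262] yang -23.2 tilt [ 0. -0. -1.] F [-1.41  0.48 -0.99] M [0.389 0.085 0.16 ] op 21.6 q [ 0.47  0.48 -0.23  1.87  0.14  0.81 -0.24]
avgF [-0.39  1.09 -1.39] avgM [0.37  0.089 0.063] sd [0.031 0.014 0.053]
```

```bash
cat > slot.py <<'E'
from h import *
e=shot('wrist'); hsv=cv2.cvtColor(e['image'],cv2.COLOR_BGR2HSV); P=cloud(e)
V,U=np.indices(hsv.shape[:2]); br=((hsv[...,0]>12)&(hsv[...,0]<32)&(hsv[...,1]>90)&(hsv[...,2]>50)&(np.hypot(U-256,V-190)<40))
print('slot rows (brass gap):')
for v in range(174,192):
    us=np.nonzero(br[v])[0]
    if len(us)<6: continue
    g=np.diff(us); k=np.argmax(g)
    if 3<=g[k]<=9: 
        c=(us[k]+us[k+1])/2; print(v,us[k],us[k+1],ray(e,c,v,.058)[:2].round(4))
red=((hsv[...,0]<8)|(hsv[...,0]>172))&(hsv[...,1]>140)&(V<160)&(abs(U-250)<40)
n,l,s,c=cv2.connectedComponentsWithStats(red.astype(np.uint8))
for i in range(1,n):
    if s[i,4]>8:
        v,u=np.nonzero(l==i); X=np.array([ray(e,a,b,.06)[:2] for a,b in zip(u,v)]); w,ve=np.linalg.eigh(np.cov(X.T)); print('mark',X.mean(0).round(4),s[i],'ang',np.degrees(np.arctan2(*ve[::-1,1])))
z=P[...,2]; q=(abs(z-.06)<.006)&(hsv[...,0]>100)&(hsv[...,0]<125)&(hsv[...,1]>120)&(abs(U-256)<130)&(V<250); print(cv2.minAreaRect(P[q][:,:2].astype(np.float32)))
cv2.imwrite('pics/c6.png',cv2.resize(e['image'][130:250,190:320],(650,600),interpolation=2))
E
python3 slot.py
```

```text
slot rows (brass gap):
178 251 256 [ 0.5163 -0.1857]
179 251 256 [ 0.5159 -0.1866]
180 251 256 [ 0.5155 -0.1875]
181 251 256 [ 0.5152 -0.1884]
182 251 257 [ 0.5152 -0.1894]
183 252 257 [ 0.5153 -0.1905]
184 252 258 [ 0.5153 -0.1916]
185 252 258 [ 0.5149 -0.1924]
186 252 258 [ 0.5145 -0.1933]
187 252 258 [ 0.5142 -0.1942]
188 251 260 [ 0.5142 -0.1953]
mark [ 0.5205 -0.1532] [241 138   6  13  49] ang 75.8939688400826
((0.5080434679985046, -0.19897311925888062), (0.12704192101955414, 0.1798989325761795), 74.53743743896484)
```

View pics/c6.png

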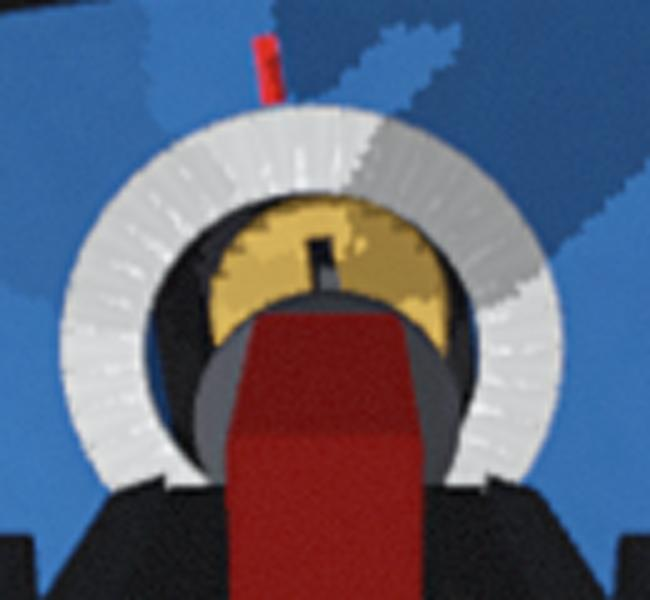

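Call:
drive_tool:
  deltas:
    - [0,0,0,-0.005]
    - [0,0,0,-0.01]
    - [0,0,0,-0.015]
    - [0,0,0,-0.015]

```text
t: 16.5
ee_pos: [0.5102, -0.2007, 0.1262]
ee_rot: [2.636, 1.709, -0.0]
ft_force: [-0.1, 1.6, -1.6]
opening: 0.244
```

```bash
python3 -c "
from h import *
avg(8)"
```

```text
t 16.9 pos [ 0.5102 -0.2007  0.1262] yang -24.06 tilt [-0. -0. -1.] F [ 0.19  1.88 -0.83] M [0.377 0.133 0.146] op 21.4 q [ 0.47  0.48 -0.22  1.87  0.14  0.81 -0.25]
avgF [-0.23  1.64 -1.21] avgM [0.381 0.1   0.102] sd [0.016 0.025 0.031]
```

Call:
drive_tool:
  deltas:
    - [0,0,0,-0.005]
    - [0,0,0,-0.01]
    - [0,0,0,-0.015]
    - [0,0,0,-0.015]

```text
t: 17.23
ee_pos: [0.5102, -0.2007, 0.1262]
ee_rot: [2.649, 1.689, -0.0]
ft_force: [-0.1, 1.0, -1.7]
opening: 0.244
```

```bash
python3 -c "
from h import *
avg(8)"; python3 slot.py
```

```text
t 17.6333 pos [ 0.5101 -0.2007  0.1262] yang -24.92 tilt [-0.  0. -1.] F [-0.47  0.71 -1.52] M [0.439 0.083 0.104] op 21.5 q [ 0.46  0.48 -0.22  1.87  0.14  0.81 -0.26]
avgF [-0.29  1.21 -1.11] avgM [0.404 0.105 0.126] sd [0.021 0.03  0.034]
slot rows (brass gap):
178 251 255 [ 0.5163 -0.1857]
179 250 256 [ 0.5159 -0.1866]
180 251 256 [ 0.516  -0.1876]
181 251 256 [ 0.5156 -0.1885]
182 251 256 [ 0.5151 -0.1894]
183 251 257 [ 0.5152 -0.1904]
184 251 257 [ 0.5148 -0.1913]
185 252 258 [ 0.5152 -0.1926]
186 252 258 [ 0.5148 -0.1934]
187 252 258 [ 0.5144 -0.1943]
mark [ 0.5205 -0.1531] [239 138   6  13  48] ang 74.52615221077276
((0.507817268371582, -0.19902870059013367), (0.1270124316215515, 0.17998701333999634), 74.6529312133789)
```

The torque rose from 0.063 to 0.126 N m over two small steps. Meanwhile the slot stood still and parallel to the mark (about 75°), so the cam is at its stop. I'll unwind into the middle of the play and lift.

Call:
drive_tool:
  deltas:
    - [0,0,0,0.03]
    - [0,0,0,0.06]
    - [0,0,0,0.09]
    - [0,0,0,0.12]
    - [0,0,0,0.14]
    - [0,0,0,0.15]
    - [0,0,0,0.15]
    - [0,0,0,0.15]

```text
t: 18.35
ee_pos: [0.5103, -0.201, 0.1263]
ee_rot: [2.515, 1.882, 0.0]
ft_force: [0.2, 0.4, -0.7]
opening: 0.247
```

```bash
python3 -c "
from h import *
avg(4)"
```

```text
t 18.55 pos [ 0.5102 -0.2008  0.1262] yang -16.34 tilt [ 0. -0. -1.] F [-0.64  0.14 -0.59] M [-0.026 -0.027  0.014] op 21.7 q [ 0.49  0.48 -0.25  1.87  0.16  0.81 -0.13]
avgF [-0.35  0.01 -0.5 ] avgM [-0.019 -0.056  0.016] sd [0.035 0.028 0.018]
```

Call:
drive_tool:
  deltas:
    - [0,0,0.2,0]
    - [0,0,0.5,0]
    - [0,0,0.8,0]
    - [0,0,1.2,0]
    - [0,0,2,0]
    - [0,0,4,0]
    - [0,0,7,0]
    - [0,0,7.5,0]
    - [3,2,7.5,0]
    - [6,3,7.5,0]
    - [9,3,7.5,0]
    - [9,3,7.5,0]
    - [9,3,7.5,0]
    - [9,3,7.5,0]

```text
t: 19.72
ee_pos: [0.5992, -0.1711, 0.2009]
ee_rot: [-2.514, -1.882, 0.002]
ft_force: [0.4, -0.9, -1.5]
opening: 0.245
```

Run:
```python
from cam import *
avg(2); e=shot('wrist'); p=proj(e,[.511,-.2012,.058]); print(p); cam(e,*p,32)
hsv=cv2.cvtColor(e['image'],cv2.COLOR_BGR2HSV);P=cloud(e);V,U=np.indices(hsv.shape[:2])
q=(abs(P[...,2]-.06)<.006)&(hsv[...,0]>100)&(hsv[...,0]<125)&(hsv[...,1]>120)&(np.hypot(U-p[0],V-p[1])<130)
X=P[q][:,:2];X=X[np.hypot(*(X-[.507,-.203]).T)<.13];print(cv2.minAreaRect(X.astype(np.float32)))
u,v=p.astype(int); cv2.imwrite('pics/c7.png',np.hstack([cv2.resize(e['image'][v-50:v+37,u-45:u+60],(450,375),interpolation=2),cv2.resize(e['image'][180:300,215:295],(250,375),interpolation=2)]))
```

```text
t 19.8167 pos [ 0.5989 -0.1715  0.2012] yang -16.39 tilt [-0.001 -0.    -1.   ] F [ 0.06  0.35 -1.51] M [-0.038 -0.032 -0.03 ] op 21.8 q [ 0.4   0.51 -0.27  1.61  0.15  1.05 -0.2 ]
avgF [-0.44 -0.11 -1.05] avgM [-0.046 -0.038 -0.016] sd [0.008 0.005 0.014]
[194.46737134 219.3820128 ]
cam circle [ 0.5116 -0.2009] 0.0247 ellipse [ 0.5116 -0.2012] [0.0471 0.0486] slot [ 0.5124 -0.2002] 75 ang -105.3 rect ((0.5122548341751099, -0.20052053034305573), (0.031084738671779633, 0.003869934706017375), 74.4158706665039)
((0.5064672231674194, -0.20327094197273254), (0.13593462109565735, 0.18003684282302856), 74.67339324951172)
```

View pics/c7.png

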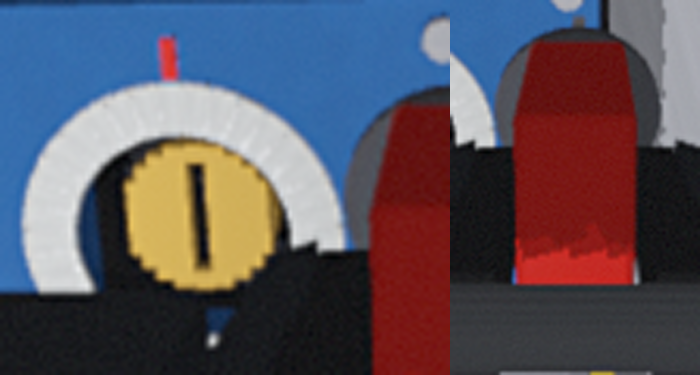

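The slot is at -105.3° and the hatch y axis at -105.3°, so the cam is seated. Now I'll take the key back to the stand.

Call:
drive_tool:
  deltas:
    - [0,1,0,0.12]
    - [0,3,0,0.24]
    - [0,5,0,0.36]
    - [-0.5,7,0,0.48]
    - [-1,9,0,0.6]
    - [-1.5,11,0,0.72]
    - [-2,13,0,0.84]
    - [-2.5,15,0,0.96]
    - [-3,17,0,1.08]
    - [-3.5,19,0,1.2]
    - [-4,21,0,1.32]
    - [-4.5,23.5,0,1.44]
    - [-5,26,0,1.56]
    - [-6,28.5,0,1.68]
    - [-6.8,30.5,0,1.8]
    - [-6.8,31.5,0,1.807]
    - [-6.8,31.5,0,1.807]
    - [-6.8,31.5,0,1.807]

```text
t: 21.37
ee_pos: [0.5327, 0.143, 0.2013]
ee_rot: [0.083, 3.14, -0.002]
ft_force: [-0.2, -0.7, -1.0]
opening: 0.249
```

```bash
python3 -c "
from h import *
avg(3)"
```

```text
t 21.5167 pos [0.5329 0.1422 0.201 ] yang 86.95 tilt [ 0.    -0.001 -1.   ] F [ 0.22 -0.09 -1.55] M [ 0.075 -0.091 -0.034] op 21.1 q [ 0.23  0.48 -0.75  1.77  0.38  1.04  0.85]
avgF [-0.13  0.32 -1.17] avgM [ 0.039 -0.109 -0.016] sd [0.027 0.031 0.026]
```

Call:
drive_tool:
  deltas:
    - [-0.12,0.1,-2,0]
    - [-0.12,0.1,-4,0]
    - [-0.12,0.1,-5,0]
    - [-0.12,0.1,-5.5,0]
    - [-0.12,0.1,-6,0]
    - [-0.12,0.1,-6.5,0]
    - [-0.12,0.1,-7,0]
    - [-0.12,0.1,-7.5,0]
    - [-0.12,0.1,-8,0]
    - [-0.12,0.1,-8,0]

```text
t: 22.35
ee_pos: [0.5305, 0.145, 0.1204]
ee_rot: [-0.077, -3.14, 0.001]
ft_force: [-0.7, 0.4, -0.7]
opening: 0.245
```

```bash
python3 -c "
from h import *
avg(2)"
```

```text
t 22.45 pos [0.531  0.1453 0.1212] yang 87.21 tilt [-0.  0. -1.] F [-0.75  0.68 -0.71] M [ 0.035 -0.153 -0.012] op 21.4 q [ 0.18  0.58 -0.7   1.84  0.47  0.89  0.78]
avgF [-0.34  0.73 -0.64] avgM [ 0.043 -0.146 -0.024] sd [0.009 0.008 0.012]
```

Call:
drive_tool:
  deltas:
    - [0,-0.15,0,0]
    - [0,-0.15,-1,0]
    - [0,-0.15,-2,0]
    - [0,-0.15,-3,0]
    - [0,-0.15,-3.5,0]
    - [0,-0.15,-3.8,0]
    - [0,-0.15,-4.0,0]
    - [0,-0.15,-4.0,0]
    - [0,-0.15,-4.0,0]

```text
t: 23.2
ee_pos: [0.5311, 0.144, 0.0813]
ee_rot: [0.076, 3.14, 0.0]
ft_force: [0.3, -0.8, -1.2]
opening: 0.246
```

```bash
python3 -c "
from h import *
avg(2)"
```

```text
t 23.3 pos [0.5312 0.1439 0.0814] yang 87.21 tilt [ 0.001  0.    -1.   ] F [-0.66  0.67 -1.54] M [ 0.098 -0.138  0.01 ] op 21.7 q [ 0.15  0.64 -0.66  1.87  0.52  0.82  0.74]
avgF [-0.    0.05 -1.08] avgM [ 0.099 -0.137  0.026] sd [0.001 0.001 0.015]
```

Call:
drive_tool:
  deltas:
    - [0,0,-0.03,0]
    - [0,0,-0.06,0]
    - [0,0,-0.06,0]

```text
t: 23.55
ee_pos: [0.5311, 0.1438, 0.0807]
ee_rot: [0.077, 3.14, 0.0]
ft_force: [0.6, -1.1, -0.6]
opening: 0.247
```

Call:
drive_tool:
  deltas:
    - [0,0,0,0]
    - [0,0,0,0]
    - [0,0,0,0]
    - [0,0,0,0]
    - [0,0,0,0]
    - [0,0,0,0]
    - [0,0,3,0]
    - [0,0,6,0]
    - [0,0,9,0]
    - [0,0,13,0]
    - [0,0,16,0]
    - [0,0,18,0]
    - [0,0,18,0]
    - [0,0,18,0]
  claw: 6

```text
t: 24.72
ee_pos: [0.5315, 0.1439, 0.2613]
ee_rot: [0.077, 3.139, 0.0]
ft_force: [0.1, 0.5, -0.5]
opening: 0.683
```

Run:
```python
from h import *
avg(1)
d=shot('wrist'); P=cloud(d); hsv=cv2.cvtColor(d['image'],cv2.COLOR_BGR2HSV); V,U=np.indices(d['depth'].shape); z=P[...,2]
m=(U>205)&(U<305)&(V>110)&(V<225)
q=m&((hsv[...,0]<10)|(hsv[...,0]>170))&(hsv[...,1]>150)&(z<.13); print(np.percentile(z[q],[2,50,98]))
q&=z>.118; X=P[q]; print(np.median(X,0),np.percentile(X[:,:2],[2,98],axis=0))
cv2.imwrite('pics/w8.png',d['image'])
```

```text
t 24.7667 pos [0.5307 0.1434 0.2601] yang 87.2 tilt [-0.    -0.001 -1.   ] F [-0.76  0.74 -0.15] M [ 0.032 -0.102  0.015] op 59.9 q [ 0.26  0.42 -0.79  1.71  0.32  1.15  0.9 ]
avgF [-0.76  0.74 -0.15] avgM [ 0.032 -0.102  0.015] sd [0. 0. 0.]
[0.07539712 0.12078929 0.12231856]
[0.53027434 0.14321492 0.12093002] [[0.51411295 0.13288745]
 [0.54745589 0.15363459]]
```

View pics/w8.png

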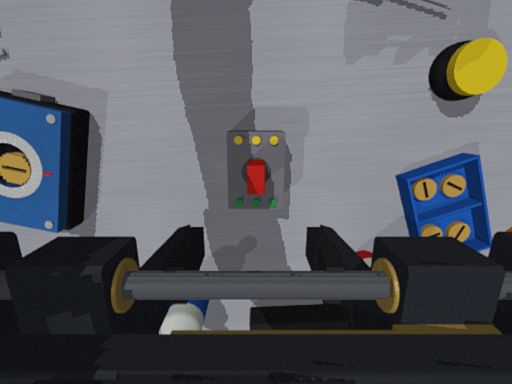

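The key stands upright in the stand at (256,175), with its handle top at z = 0.121, the same as at the start. The cam slot at (12,168) points at the red mark. I'll hand in.

```bash
python3 -c "
from workcell import ctrl
print(ctrl.close_job())"
```

```text
the job is handed in; nothing more can be done
None
```

The cam is locked, the key is back upright in its stand, and the job is handed in at about 25 s of the 72 s allowed. No verdict was reported.

- **Turning:** I put the blade in the slot with no noticeable force and turned the cam clockwise. The wrist torque held near 0.06 N m, then rose to about 0.13 N m (average) at the end while the slot stood still.
- **Force on the cam:** The contact force itself was not measured. The highest averaged torque, about 0.13 N m (perhaps 0.15 N m after sensor offset), was close to the 0.15 N m limit. I backed off before lifting the key.
- **Cam check:** After the key was out, the slot measured -105.3° against -105.3° for the hatch's locked direction.
- **Key check:** The handle top is at 0.121 m, the same as before, and within about 1 mm of its first position sideways. The gripper is open and well clear.
- **Disagreements:** Position estimates of the cam and stand differed by 1 to 4 mm between camera views. The stop also came at a gripper angle about 3° past what I had worked out from the play in the slot; I put that down to give in the grip.
- **Not checked:** I did not measure the bystanders again at the end. The arm showed no unexpected contact on the way.

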